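# Hold the setting block against the sprung plunger's stop

## Task

Pull the drawer of the small grey gauge box all the way out to its stop and take out the steel setting block. Lay the block lengthways on the raised bed of the setting station and push it endways against the sprung plunger until its end sits flat and firm against the hard stop face, without ramming it, then keep holding it pressed there: the program finishes while the robot is still holding the block against the stop. Leave the magnet dish, the plug gauge and the small black part alone.

Things in the scene. Friction and masses are not known exactly. Their poses are not given: they have to be found in the camera images.
- gauge_box: Grey one-drawer box, fixed on the bench, 150 deep (x) x 150 wide (y) x 75 high; origin at the centre of its underside; its +x points from the drawer front to the back, so the drawer pulls out along its -x. Inside, the drawer is 124 wide and 128 long, its floor 12 above the bench, its side and back walls end 54 and its front 68 above the bench.
- drawer (a joint): How far the drawer is pulled out, m: 0 shut, 0.10 at its stop. It slides stiffly (about 1.5 N of friction), stays where it is left, and may start a little open.
- drawer_tab (a point): Grip point in the middle of the drawer's upright steel pull tab, a fin 10 thick (along the box's y), 40 long (it stands 39 out of the drawer front) and 24 high, 44 above the bench; it moves with the drawer and is the box's only handle. Pinch it across its 10 mm from above.
- block_center (a point): Centre of the steel setting block, a plain ground steel bar 25 x 50 x 25 mm (its own y is the 50 mm length, z up) with two small holes in the top, 0.19 to 0.31 kg; it starts lying in the drawer, its length roughly along the drawer's slide.
- station: Setting station, fixed on the bench: aluminium base plate 165 x 70 x 10, on it a raised narrow steel bed 20 wide (y) with its top 40 above the bench, reaching from x = -98 mm to the stop at x = 0 of this frame. Origin on the bench right under the stop face; +x is the direction in which the block is pushed. No side walls: the 25 wide block overhangs the bed 2.5 on either side, so fingers may straddle bed and block.
- stop: The hard stop: steel pillar 44 wide and 22 thick at the far end of the bed, its flat front face at the station's x = 0, top 73 above the bench; the plunger comes out of its middle. Same origin and axes as the station.
- stop_face (a point): Point on the stop's front face on the plunger's axis, 52.5 above the bench (which is the height of the block's centre when it lies on the bed); axes as the station's. The seated block's centre is 25 mm before it.
- plunger_tip (a point): Front end of the sprung plunger, a steel pin of 12 diameter that sticks out 12 mm from the stop face towards the station's -x when free; it moves with the plunger.
- plunger (a joint): How far the plunger is pushed in, m: 0 free, 0.012 when the block's end meets the stop face. The spring pushes back with 2 N at 0 rising to 7 N at 0.012, enough to push a released block back along the bed. A block pressed down hard on the bed drags and adds friction to this; at the stop the push-back rises steeply.
- magnet_dish: Round metal dish 71 across, 22 high, a bystander; origin at the centre of its underside.
- plug_gauge: Plug gauge, a steel rod 19 thick and 108 long (its y) lying on the bench, a bystander; origin at the centre of its underside.
- block_4: Small black plastic part 18 x 27 x 24 with a round stud on top, a bystander; origin at the centre of its underside.
- setting_block: The same setting block, its reference point being the centre of its underside, 12.5 mm below block_center, same axes.

How it is judged (in metres and radians):
On the way, in this order (a step that is already met when the one before it is completed fails the run):
1. the drawer is pulled out to its stop (value of joint drawer above 0.093 m), for 0.1 s.
2. the setting block is lifted out of the drawer (height (world z) of block_center above 0.075 m), for 0.1 s.
At the end, for the whole second after the job is handed in: The block lies on the bed lengthways (within 0.1 rad), its centre within 6 mm sideways and 5 mm in height of the plunger's axis, the plunger is pushed in at least 10.5 of its 12 mm, the block presses on the stop with 1 to 60 N, and the robot is holding it there, steady through the last second (value of joint plunger above 0.0105 m and velocity of joint plunger below 0.005 m/s and contact force between setting_block and stop between 1 and 60 N and contact force between the fingers and setting_block above 2 N and y of block_center in the frame of stop_face between -0.006 and 0.006 m and z of block_center in the frame of stop_face between -0.005 and 0.005 m and angle between the y axis of block_center and the x axis of stop_face, either way round below 0.1 rad); the arm keeps its last pose, push and grip.
It fails at once if the block is rammed against the stop (more than 90 N) (contact force between setting_block and stop above 90 N).
It fails at once if the magnet dish is disturbed (moved more than 25 mm) (distance of magnet_dish from where it was at the start of the episode above 0.025 m).
It fails at once if the plug gauge is disturbed (moved more than 25 mm) (distance of plug_gauge from where it was at the start of the episode above 0.025 m).
It fails at once if the small black part is disturbed (moved more than 25 mm) (distance of block_4 from where it was at the start of the episode above 0.025 m).
It also fails if it takes over 64 s, if anything falls off the work surface, if the arm or the gripper's body presses on something with over 40 N, if the wrist force passes 120 N, or if a joint passes its speed limit or range.

## Robot

A 6-joint arm with a two-finger parallel gripper is mounted at the origin on a cart in front of the work surface, level with it; the furniture and walls round the work are solid. World frame = base frame: x ahead of the robot, y to its left, z up, the work surface at z = 0. Lengths are in m, angles in degrees, forces in N, time in s.
With the tool pointing down it reaches from about 0.275 to 0.825 m from the base axis. Payload 4.9 kg.
Tool frame: the origin (TCP) lies at the very end of the fingers, on their centre line; the grasp point (between the pads) lies 19 mm behind it; z points along the fingers, y is the direction in which the jaws open and shut (so a half turn about z gives the same grasp; the last joint's range is limited). The gripper opens to 85 mm and grips with 20 to 120 N. Pads are 22 mm wide; open, the fingers measure 114 mm over their backs; the gripper's body (76 mm by 85 mm) begins 54 mm behind the grasp point. The pads swing forward as they close: fully open they stand 13 mm farther back than shut.
Start: joints at [56.769, 18.69, -11.035, 60.275, 0, 82.311], TCP at [0.237, 0.496, 0.231] pointing down, gripper open.
Joint ranges: [-152.03, 152.03], [-55.5, 102.48], [-74.3, 77.21], [-110.64, 120.58], [-84.22, 78.4], [-180, 180]. Speed limits (degrees/s): [147.25, 147.25, 180, 180, 180, 180].

## Interface

Orientations are given as a 3x3 rotation matrix whose columns are the frame's x, y, z axes.
In Python, from cell import sensors, eyes, finish_job gives the robot as it stands. The module is installed in compiled form; this text tells all that it offers.
- The arm moves only by the shell command python3 -m pendant 'ROWS' [OPENING] [FORCE]. ROWS is text: rows parted by semicolons, each of 4 numbers parted by spaces: the shift along the world's x, y, z in m, then the turn about the world's z in rad. In form: x y z roll; .... A call has exactly 10 rows; each row shifts and turns the pose as measured when the row begins; what a row does not reach is not made up. A row lasts 1/12 s, in which the tool goes at most 41.7 mm and 7.16 degrees, less where a joint would pass 70% of its speed; a pose out of reach is approached as far as the arm can. A call is refused whole if a number of a shift passes 0.0417 or a number of a turn 0.125, either way. A call with a gripper value outside its range is refused whole. OPENING is the gripper's target within -1 to 1 (shut at 1, half-way at 0, fully open at -1), set as the call begins (- or left out, the last holds). The fingers move at their own pace and stop on an object; FORCE is the grip in N (left out, the last holds). Time passes only in rows, so rows that do not move let the fingers close, or fill a call up. It gives the time, the measured TCP pose, the force and the opening at its end, in the units of the state.
- sensors.get_obs(): the state, without advancing time (a new reading comes with each control period).
- eyes.capture(name): name is "scene" or "top" or "wrist"; returns (picture, depth): 420x560x3 uint8, blue, green, red; 420x560 float32, m along the optical axis (not along the pixel's ray), 0 where there is no reading.
- eyes.calibration(name): a dict with "fx", "fy", "cx", "cy" (pixels), "cam_to_world" (4x4, takes a point from camera to world coordinates); the wrist camera has in their place "hand_eye" (4x4, takes a point from camera to tool coordinates, whose origin is the TCP and whose axes are the flange's). Camera axes: x right, y down, z forward; pixel columns grow to the right and rows downward; lengths in m; the calibration is good to about 2 mm. A picture is of the moment at which its call begins: read the wrist's pose just before it. calibration takes no time and is no camera call.
- finish_job(): hands the job in, once; it reports no verdict.
Trained networks look in the newest picture that a camera, given by its name, has taken for a name from the list of things; names that differ only in an ending like _2 or _b are one class to them, and where a whole thing is asked for, a point or a joint stands for the part that bears it (a point fixed in the world has none). Each returns a list of dicts, best first, with "confidence" (0 to 1); they miss things now and then, are a little off and sometimes report something else, mostly with a low value. They report only what shows in the picture. A call takes as long as a camera call.
- eyes.look_for(name, camera): "rect" ([left, top, right, bottom] in pixels, round what is visible of it).
- eyes.cut_out(name, camera): "mask" (420x560 bool, what is visible of it) and "rect" ([left, top, right, bottom] in pixels, round what is visible of it).
- eyes.mark_of(name, camera): "position" ([column, row] in pixels: a listed point, or the origin of a listed thing).
The state is a dict: "time": time; "joint_pos": joint angles; "joint_velocities": joint speeds; "joint_torque": joint torques, N m; "position": TCP position; "eef_rot": TCP orientation; "wrist_force": force on the tool from outside, world axes, zero at the start; "wrist_torque": the same for the moment, N m; "finger_gap": finger opening in m.
Only numpy, scipy, OpenCV 4.12 (cv2) and the standard library are available. Lean on these libraries where they do the work, as an engineer would, in place of code of your own. Each camera call takes 0.05 s, during which the arm holds its last target. There are 200 camera calls.

## Working session

There is one attempt and no reset: what is moved stays moved. The work goes in short steps, Python scripts to look and compute and a shell command to move; the robot and the scene stay as the last step left them, time stands still between calls to the robot, and variables do not carry over. Pictures are saved under pics/ and viewed, about 8 in all and at most 12, crops included, and the job is handed in when it is done.

```bash
mkdir -p pics; cat > h.py <<'E'
import numpy as np, cv2
from cell import sensors, eyes
np.set_printoptions(precision=4,suppress=True)
def c2w(cam):
    k=eyes.calibration(cam)
    if cam!="wrist": return k,np.array(k["cam_to_world"])
    o=sensors.get_obs(); T=np.eye(4); T[:3,:3]=np.array(o["eef_rot"]); T[:3,3]=o["position"]
    return k,T@np.array(k["hand_eye"])
def cloud(d,k,T):
    v,u=np.mgrid[:420,:560]
    P=np.stack([(u-k["cx"])/k["fx"]*d,(v-k["cy"])/k["fy"]*d,d],-1)
    W=P@T[:3,:3].T+T[:3,3]; W[d<=0]=np.nan
    return W
def onz(p,z,k,T):
    r=T[:3,:3]@np.array([(p[0]-k["cx"])/k["fx"],(p[1]-k["cy"])/k["fy"],1]); 
    return T[:3,3]+r*(z-T[2,3])/r[2]
E
python3 - <<'E'
from h import *
for c in("scene","top"):
    k,T=c2w(c); im,d=eyes.capture(c); cv2.imwrite(f"pics/{c}1.png",im); W=cloud(d,k,T); np.save(f"{c}.npy",W)
    print(c,T[:3,3],k["fx"])
    for n in("drawer_tab","block_center","gauge_box","station","stop_face","plunger_tip","magnet_dish","plug_gauge","block_4"):
        r=eyes.mark_of(n,c)
        for q in r[:1]:
            p=q["position"];i,j=int(round(p[1])),int(round(p[0])); print(n,np.array(p),round(q["confidence"],2),W[min(max(i,0),419),min(max(j,0),559)])
o=sensors.get_obs();print(o["time"],o["position"],np.array(o["eef_rot"]),o["finger_gap"])
E
```

```text
scene [-0.1377 -0.4672  0.7959] 471.3003712306636
drawer_tab [411.5 284.9] 0.74 [ 0.5206 -0.3316  0.0513]
gauge_box [423.  270.4] 0.85 [ 0.5458 -0.339   0.0784]
station [209.9 192.3] 0.81 [0.5462 0.2384 0.0114]
stop_face [206.9 178.2] 0.71 [0.5447 0.2412 0.0575]
plunger_tip [242.6 244.9] 0.65 [0.4396 0.0428 0.0156]
magnet_dish [330.6 253.2] 0.62 [ 0.5397 -0.1342  0.0093]
plug_gauge [275.3 275.1] 0.64 [ 0.4125 -0.0674  0.0092]
top [ 0.3108 -0.0179  1.2614] 463.6877387615225
drawer_tab [383.3 207.9] 0.86 [ 0.5144 -0.3227  0.0516]
gauge_box [380.3 175.6] 0.91 [ 0.5961 -0.3145  0.0752]
station [176.8 201.7] 0.76 [0.5514 0.2297 0.018 ]
stop_face [167.9 202.9] 0.89 [0.5419 0.2457 0.0561]
plunger_tip [168.  202.8] 0.45 [0.5419 0.2457 0.0561]
magnet_dish [305.7 199.8] 0.65 [ 0.55   -0.1225  0.0063]
plug_gauge [286.4 248.2] 0.81 [ 0.4184 -0.0629  0.0135]
block_4 [242.3 241.3] 0.53 [0.4411 0.0555 0.0089]
1.0 [0.2371 0.4963 0.2313] [[-0.9023  0.4312  0.    ]
 [ 0.4312  0.9023  0.    ]
 [-0.      0.     -1.    ]] 0.08544224833051937
```

View pics/top1.png

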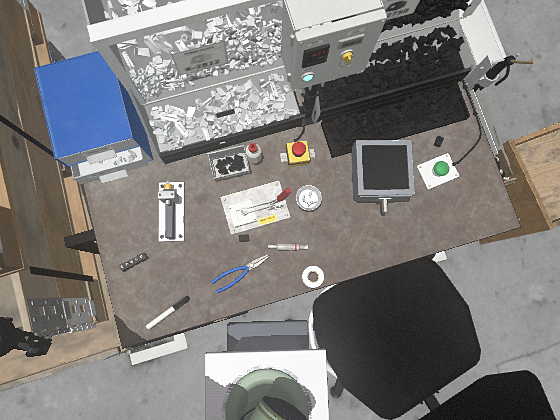

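View pics/scene1.png

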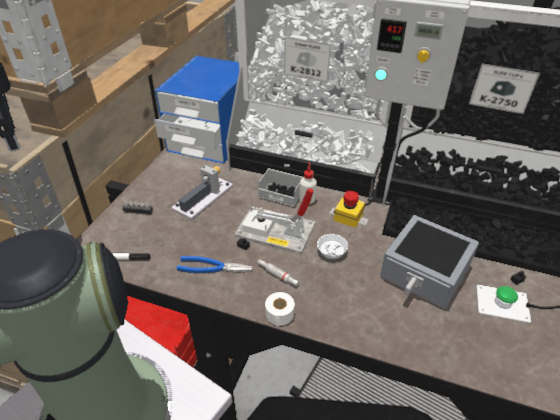

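```bash
python3 - <<'E'
from h import *
W=np.load("top.npy");S=np.load("scene.npy")
for nm,A in(("top",W),("scene",S)):
    A=A.reshape(-1,3);A=A[~np.isnan(A[:,0])]
    def sel(x,y,z): return A[(A[:,0]>x[0])&(A[:,0]<x[1])&(A[:,1]>y[0])&(A[:,1]<y[1])&(A[:,2]>z[0])&(A[:,2]<z[1])]
    for n,a in(("boxtop",((.45,.8),(-.5,-.15),(.071,.08))),("tab",((.4,.6),(-.45,-.2),(.04,.062))),("stop",((.35,.75),(.1,.4),(.065,.08))),("bed",((.35,.75),(.1,.4),(.034,.045))),("plate",((.35,.75),(.1,.4),(.007,.014)))):
        p=sel(*a)
        if len(p)<5: print(nm,n,len(p));continue
        r=cv2.minAreaRect(p[:,:2].astype(np.float32)*1000); print(nm,n,len(p),np.median(p[:,2]),[np.round(q,1) for q in r],np.round(cv2.boxPoints(r)).tolist())
E
```

```text
top boxtop 2960 0.07531480557416004 [array([ 678.3, -303.4]), array([322.8, 197.6]), np.float64(24.8)] [[490.0, -281.0], [573.0, -461.0], [866.0, -325.0], [783.0, -146.0]]
top tab 202 0.05374003497299262 [array([ 542.4, -312.4]), array([151.2,  62.1]), np.float64(67.5)] [[485.0, -370.0], [542.0, -394.0], [600.0, -254.0], [543.0, -231.0]]
top stop 909 0.07229359387915602 [array([650.1, 249.9]), array([198.2, 299.8]), np.float64(0.3)] [[550.0, 399.0], [552.0, 99.0], [750.0, 101.0], [748.0, 400.0]]
top bed 422 0.038922998624383864 [array([554.4, 227.5]), array([223.5, 362.7]), np.float64(83.8)] [[362.0, 136.0], [723.0, 97.0], [747.0, 319.0], [386.0, 358.0]]
top plate 880 0.009990104443994618 [array([551.4, 228.7]), array([283.4, 380.9]), np.float64(85.5)] [[350.0, 102.0], [730.0, 73.0], [752.0, 355.0], [373.0, 385.0]]
scene boxtop 3617 0.07749863584571925 [array([ 671.2, -304. ]), array([313.3, 196. ]), np.float64(24.6)] [[488.0, -280.0], [570.0, -458.0], [854.0, -328.0], [773.0, -150.0]]
scene tab 662 0.05257584241602181 [array([ 543.4, -333.8]), array([ 80.3, 157. ]), np.float64(11.5)] [[488.0, -265.0], [520.0, -419.0], [598.0, -403.0], [567.0, -249.0]]
scene stop 729 0.07362662820193522 [array([647., 247.]), array([198.6, 297.9]), np.float64(2.1)] [[542.0, 392.0], [553.0, 94.0], [752.0, 102.0], [741.0, 400.0]]
scene bed 655 0.04024256634736734 [array([570.7, 222.6]), array([283.3, 303.6]), np.float64(14.5)] [[395.0, 334.0], [472.0, 40.0], [746.0, 111.0], [670.0, 405.0]]
scene plate 713 0.011342311159580176 [array([524.2, 232.8]), array([278.8, 337.9]), np.float64(87.6)] [[350.0, 101.0], [687.0, 86.0], [699.0, 365.0], [361.0, 379.0]]
```

The top view shows the station at about (172,210) with its stop at the far end (row ~185), so it is pushed along about world +x. The gauge box is at (384,170), with its tab pointing at the robot at (383,206). The dish is at (308,198), the plug gauge at (288,247) and the black part at (244,239). The scene view agrees.

```bash
python3 -m pendant '.02 -.025 .01 .0445;.02 -.025 .01 .0445;.02 -.025 .01 .0445;.02 -.025 .01 .0445;.02 -.025 .01 .0445;.02 -.025 .01 .0445;.02 -.025 .01 .0445;.02 -.025 .01 .0445;.02 -.025 .01 .0445;.02 -.025 .01 .0445' -1
python3 - <<'E'
from h import *
k,T=c2w("wrist"); print(np.array(k["hand_eye"]))
im,d=eyes.capture("wrist"); cv2.imwrite("pics/w1.png",im); W=cloud(d,k,T); np.save("w1.npy",W)
for n in("stop_face","plunger_tip","station"):
    for q in eyes.mark_of(n,"wrist")[:1]:
        p=q["position"]; print(n,p,q["confidence"],onz(p,.0525 if n!="station" else 0,k,T))
for n in("station","stop"):
    for q in eyes.cut_out(n,"wrist")[:1]:
        A=W[q["mask"]];A=A[~np.isnan(A[:,0])]; print(n,q["rect"],q["confidence"])
        for lo,hi in((.007,.014),(.036,.044),(.069,.078)):
            p=A[(A[:,2]>lo)&(A[:,2]<hi)]
            if len(p)>10:
                r=cv2.minAreaRect(p[:,:2].astype(np.float32)*1000); print(np.median(p[:,2]),len(p),[np.round(x,1) for x in r])
E
```

```text
time: 1.83
position: [0.4385, 0.2383, 0.3335]
eef_rot: [[-0.999, -0.035, -0.002], [-0.035, 0.999, -0.002], [0.002, -0.002, -1.0]]
wrist_force: [0.7, 0.3, 0.2]
finger_gap: 0.0856
[[ 0.0005 -0.9553 -0.2957  0.0745]
 [ 1.      0.0008 -0.0007 -0.0011]
 [ 0.0009 -0.2957  0.9553 -0.1419]
 [ 0.      0.      0.      1.    ]]
stop_face [286.9, 245.8] 0.9 [0.5517 0.2474 0.0525]
plunger_tip [287.8, 239.2] 0.44 [0.541  0.2484 0.0525]
station [286.8, 231.1] 0.91 [0.5487 0.2478 0.    ]
station [264.1, 169.6, 308.9, 273.7] 0.59
0.00916141034281781 2309 [array([528.7, 247.8]), array([164.7,  69. ]), np.float64(0.2)]
0.039110119509180946 858 [array([503.4, 247. ]), array([100.,  43.]), np.float64(1.0)]
0.071943161280205 416 [array([561.5, 247.8]), array([21.6, 43.4]), np.float64(1.8)]
stop [273.6, 235.3, 306.8, 276.3] 0.95
0.012367754579125728 12 [array([578.6, 248. ]), array([38.6, 54.7]), np.float64(89.8)]
0.040314574512838014 38 [array([552.2, 247.8]), array([ 2.5, 43. ]), np.float64(1.0)]
0.071943161280205 416 [array([561.5, 247.8]), array([21.6, 43.4]), np.float64(1.8)]
```

View pics/w1.png

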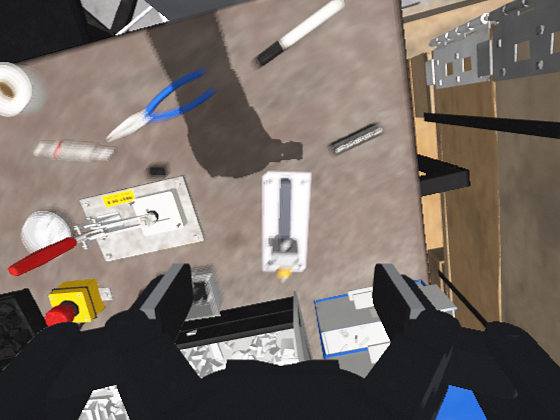

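The wrist view shows the station squarely at (286,222), with the stop at (286,245) and a nearly zero yaw. Depth puts the stop face at x≈0.551, y≈0.248. Next, the box.

```bash
R='0 -.027 0 0'; python3 -m pendant '0 -.027 0 0;0 -.027 0 0;0 -.027 0 0;0 -.027 0 0;0 -.027 0 0;0 -.027 0 0;0 -.027 0 0;0 -.027 0 0;0 -.027 0 0;0 -.027 0 0' >/dev/null;  python3 -m pendant '0 -.027 0 0;0 -.027 0 0;0 -.027 0 0;0 -.027 0 0;0 -.027 0 0;0 -.027 0 0;0 -.027 0 0;0 -.027 0 0;0 -.027 0 0;0 -.027 0 0'
python3 - <<'E'
from h import *
k,T=c2w("wrist")
im,d=eyes.capture("wrist"); cv2.imwrite("pics/w2.png",im); W=cloud(d,k,T); np.save("w2.npy",W)
for n in("drawer_tab","block_center","gauge_box"):
    for q in eyes.mark_of(n,"wrist")[:1]:
        p=q["position"]; print(n,p,q["confidence"],onz(p,{"drawer_tab":.044,"block_center":.0245}.get(n,0),k,T))
for n in("gauge_box","drawer_tab","setting_block"):
    for q in eyes.cut_out(n,"wrist")[:1]:
        A=W[q["mask"]];A=A[~np.isnan(A[:,0])]; print(n,q["rect"],q["confidence"])
        for lo,hi in((.03,.042),(.050,.06),(.062,.07),(.072,.08)):
            p=A[(A[:,2]>lo)&(A[:,2]<hi)]
            if len(p)>10:
                r=cv2.minAreaRect(p[:,:2].astype(np.float32)*1000); print(np.median(p[:,2]),len(p),[np.round(x,1) for x in r])
E
```

```text
time: 3.8
position: [0.4254, -0.2879, 0.3227]
eef_rot: [[-0.995, -0.095, -0.018], [-0.096, 0.995, 0.008], [0.018, 0.01, -1.0]]
wrist_force: [0.5, 0.2, 0.2]
finger_gap: 0.0855
drawer_tab [245.8, 234.2] 0.68 [ 0.5187 -0.3307  0.044 ]
gauge_box [244.4, 279.6] 0.63 [ 0.6171 -0.3313  0.    ]
gauge_box [186.1, 223.1, 294.0, 356.2] 0.91
0.036269193563732094 320 [array([ 605.3, -355.7]), array([135.1, 208.4]), np.float64(65.4)]
0.0553262857633407 524 [array([ 526.8, -328.7]), array([146.8,  44.8]), np.float64(87.7)]
0.06647586010373235 499 [array([ 545.7, -328.9]), array([146.8,   7.8]), np.float64(90.0)]
0.0752576055945696 9074 [array([ 621.4, -329.9]), array([149.9, 150.9]), np.float64(89.2)]
drawer_tab [194.6, 225.0, 291.8, 265.4] 0.64
0.03631330397923249 305 [array([ 532.3, -331. ]), array([ 54.5, 133.5]), np.float64(12.1)]
0.055276224313579536 515 [array([ 524.4, -328.6]), array([136.6,  40.1]), np.float64(88.8)]
0.066468325624782 473 [array([ 545.5, -329.5]), array([136.8,   6.6]), np.float64(89.0)]
```

View pics/w2.png

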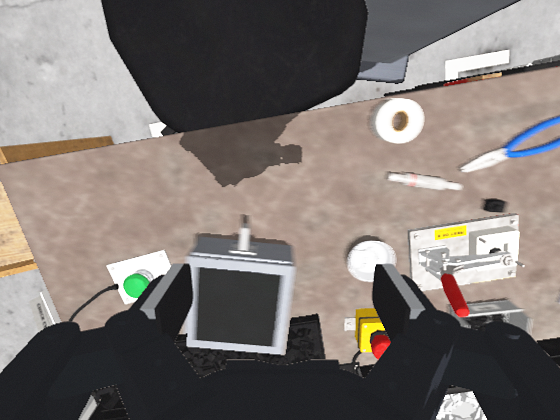

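The wrist view shows the tab at (245,233) sticking out of the box front. The box is almost square to the world, and its drawer is shut or nearly so. I'll refine the tab's y and the rest pose.

```bash
python3 - <<'E'
from h import *
W=np.load("w2.npy").reshape(-1,3)
p=W[(W[:,0]>.49)&(W[:,0]<.536)&(abs(W[:,1]+.33)<.04)&(W[:,2]>.05)&(W[:,2]<.06)]
print(len(p),p.min(0),p.max(0),np.median(p,0)); r=cv2.minAreaRect(p[:,:2].astype(np.float32)*1000);print(r)
for n,ax,lo in(("left",1,1),("front",0,0)):
    q=W[(W[:,2]>.072)&(W[:,2]<.078)&(W[:,0]>.54)&(W[:,0]<.7)&(abs(W[:,1]+.33)<.09)]
    # edge fit
    o=1-ax; b=np.arange(-.06,.061,.01)+(.621 if o==0 else -.33); e=[]
    for c in b:
        s=q[abs(q[:,o]-c)<.005]; e.append(s[:,ax].max() if lo else s[:,ax].min())
    f=np.polyfit(b,e,1); print(n,f,np.polyval(f,b.mean()))
o=sensors.get_obs();print(o["time"],o["position"],np.array(o["eef_rot"]),o["wrist_force"])
E
```

```text
154 [ 0.5044 -0.3334  0.0504] [ 0.5358 -0.323   0.0571] [ 0.5192 -0.3282  0.0547]
((520.1072998046875, -328.24468994140625), (10.0010986328125, 31.437898635864258), 88.84844970703125)
left [-0.0159 -0.2452] -0.2551326534601225
front [0.0132 0.5506] 0.5462507651880875
4.15 [ 0.4252 -0.2868  0.3232] [[-0.9953 -0.095  -0.0183]
 [-0.0951  0.9954  0.0078]
 [ 0.0174  0.0095 -0.9998]] [-0.0573 -1.0969 -0.5504]
```

```bash
python3 -m pendant '.0115 -.005 -.022 -.013;.0115 -.005 -.022 -.013;.0115 -.005 -.022 -.013;.0115 -.005 -.022 -.013;.0115 -.005 -.022 -.013;.0115 -.005 -.022 -.013;.0115 -.005 -.022 -.013;.0115 -.005 -.022 -.013;0 0 -.022 0;0 0 0 0' -1
python3 -c "
from h import *
o=sensors.get_obs();print(o['position'],np.array(o['eef_rot']))"
```

```text
time: 4.98
position: [0.5256, -0.3146, 0.1229]
eef_rot: [[-1.0, -0.005, -0.009], [-0.005, 1.0, 0.003], [0.009, 0.003, -1.0]]
wrist_force: [-0.4, 1.9, -0.6]
finger_gap: 0.0853
[ 0.5256 -0.3146  0.1229] [[-0.9999 -0.0046 -0.0093]
 [-0.0046  1.      0.0026]
 [ 0.0093  0.0026 -1.    ]]
```

```bash
python3 -m pendant '-.002 -.005 0 -.01;-.002 -.005 -.005 -.008;-.002 -.003 -.012 0;0 -.001 -.015 0;0 0 -.015 0;0 0 -.015 0;0 0 -.015 0;0 0 -.012 0;0 0 -.006 0;0 0 0 0' -1
```

```text
time: 5.82
position: [0.5218, -0.3334, 0.0331]
eef_rot: [[-1.0, 0.015, 0.003], [0.015, 1.0, -0.008], [-0.003, -0.008, -1.0]]
wrist_force: [-0.8, -0.3, 0.3]
finger_gap: 0.0849
```

```bash
python3 -m pendant '-.001 .004 -.003 0;0 0 0 0;0 0 0 0;0 0 0 0;0 0 0 0;0 0 0 0;0 0 0 0;0 0 0 0;0 0 0 0;0 0 0 0' - ; python3 -m pendant '0 0 0 0;0 0 0 0;0 0 0 0;0 0 0 0;0 0 0 0;0 0 0 0;0 0 0 0;0 0 0 0;0 0 0 0;0 0 0 0' 1 50
```

```text
time: 6.65
position: [0.5231, -0.3315, 0.0349]
eef_rot: [[-1.0, 0.016, 0.009], [0.015, 1.0, -0.014], [-0.01, -0.013, -1.0]]
wrist_force: [-0.1, 0.2, -0.5]
finger_gap: 0.0852
time: 7.48
position: [0.5231, -0.3276, 0.0347]
eef_rot: [[-1.0, 0.014, 0.01], [0.014, 1.0, -0.005], [-0.01, -0.005, -1.0]]
wrist_force: [0.1, 0.7, 0.2]
finger_gap: 0.0088
```

```bash
python3 -m pendant '-.005 0 0 0;-.01 0 0 0;-.012 0 0 0;-.012 0 0 0;-.012 0 0 0;-.012 0 0 0;-.012 0 0 0;-.01 0 0 0;-.008 0 0 0;-.006 0 0 0'
```

```text
time: 8.32
position: [0.4251, -0.3261, 0.035]
eef_rot: [[-0.999, 0.012, 0.032], [0.012, 1.0, -0.001], [-0.032, -0.001, -0.999]]
wrist_force: [37.5, 1.8, -28.8]
finger_gap: 0.0091
```

```bash
python3 -m pendant '-.002 0 0 0;0 0 0 0;0 0 0 0;0 0 0 0;0 0 0 0;0 0 0 0;0 0 0 0;0 0 0 0;0 0 0 0;0 0 0 0'; python3 -m pendant '0 0 0 0;0 0 0 0;0 0 0 0;0 0 0 0;0 0 .01 0;0 0 .03 0;0 0 .03 0;0 0 .03 0;0 0 .03 0;0 0 .03 0' -1; python3 -m pendant '-.01 0 .02 0;-.01 0 .02 0;-.01 0 .02 0;-.01 0 .02 0;-.01 0 .02 0;-.01 0 .02 0;-.005 0 .01 0;0 0 0 0;0 0 0 0;0 0 0 0' 
cat > lk.py <<'E'
import sys
from h import *
def look(tag):
    o=sensors.get_obs();print(o["time"],np.array(o["position"]));print(np.array(o["eef_rot"]))
    k,T=c2w("wrist"); im,d=eyes.capture("wrist"); cv2.imwrite(f"pics/{tag}.png",im); W=cloud(d,k,T); np.save(f"{tag}.npy",W)
    for n,z in(("drawer_tab",.044),("block_center",.0245)):
        for q in eyes.mark_of(n,"wrist")[:1]:
            print(n,np.array(q["position"]),q["confidence"],onz(q["position"],z,k,T))
    for q in eyes.cut_out("setting_block","wrist")[:2]:
        A=W[q["mask"]];A=A[~np.isnan(A[:,0])]; h=np.median(A[:,2]); p=A[abs(A[:,2]-h)<.004]
        print("block",q["rect"],q["confidence"],h,len(p),cv2.minAreaRect(p[:,:2].astype(np.float32)*1000))
look(sys.argv[1])
E
python3 lk.py w3
```

```text
time: 9.15
position: [0.4253, -0.326, 0.035]
eef_rot: [[-0.999, 0.011, 0.041], [0.011, 1.0, -0.0], [-0.041, 0.0, -0.999]]
wrist_force: [3.0, 1.6, -1.7]
finger_gap: 0.0087
time: 9.98
position: [0.4164, -0.322, 0.1973]
eef_rot: [[-1.0, 0.013, 0.024], [0.013, 1.0, 0.008], [-0.024, 0.008, -1.0]]
wrist_force: [0.4, -1.5, -0.1]
finger_gap: 0.0853
time: 10.82
position: [0.3481, -0.3229, 0.3503]
eef_rot: [[-0.999, 0.012, 0.035], [0.012, 1.0, -0.011], [-0.035, -0.01, -0.999]]
wrist_force: [0.4, -0.4, -0.8]
finger_gap: 0.0853
10.8167 [ 0.3481 -0.3229  0.3503]
[[-0.9993  0.0125  0.0353]
 [ 0.0121  0.9999 -0.0106]
 [-0.0355 -0.0101 -0.9993]]
drawer_tab [283.9 207. ] 0.95 [ 0.4212 -0.3256  0.044 ]
block_center [271.2 242.4] 0.88 [ 0.4896 -0.3474  0.0245]
block [264.6, 228.4, 284.9, 258.1] 0.91 0.03604523529352799 400 ((486.4875793457031, -341.8000793457031), (24.973237991333008, 49.948883056640625), 76.70528411865234)
```

```bash
python3 - <<'E'
from h import *
im=cv2.imread("pics/w3.png"); cv2.imwrite("pics/w3c.png",cv2.resize(im[180:330,190:370],None,fx=4,fy=4,interpolation=cv2.INTER_CUBIC))
W=np.load("w3.npy").reshape(-1,3)
p=W[(W[:,2]>.031)&(W[:,2]<.041)&(W[:,0]>.44)&(W[:,0]<.54)&(abs(W[:,1]+.34)<.045)]
print(len(p),p[:,:2].mean(0),cv2.minAreaRect(p[:,:2].astype(np.float32)*1000))
q=W[(W[:,2]>.062)&(W[:,2]<.071)&(W[:,0]<.5)&(abs(W[:,1]+.33)<.1)];print("front",q[:,0].min(),q[:,0].max(),q[:,1].min(),q[:,1].max())
q=W[(W[:,2]>.072)&(W[:,2]<.079)&(abs(W[:,1]+.33)<.1)&(W[:,0]<.72)];print("box front edge",q[:,0].min())
E
```

```text
523 [ 0.4769 -0.3421] ((476.3652648925781, -337.79425048828125), (71.9943618774414, 88.60662841796875), 4.694109916687012)
front 0.4438796978155907 0.45202525981146674 -0.3954697222578012 -0.25893364675527153
box front edge 0.544542372636739
```

View pics/w3c.png

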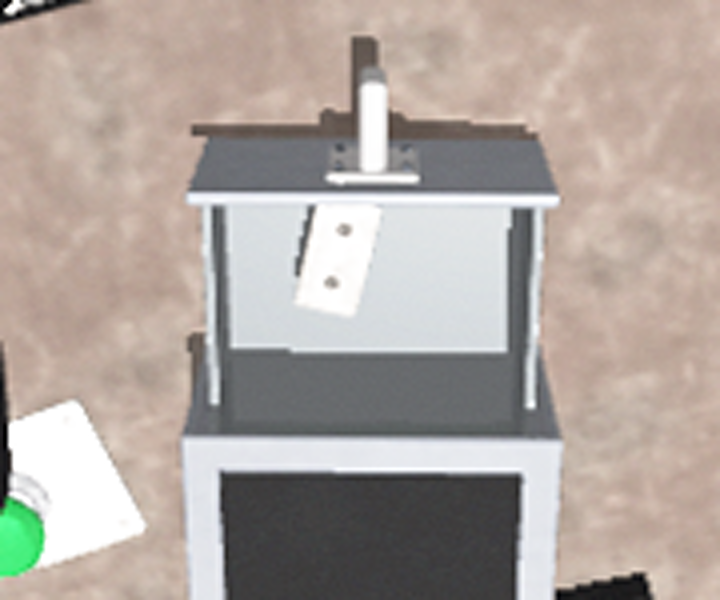

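The crop shows the drawer fully open, with the block in clear view and its holes at crop (344,229) and (332,282). Its length is about 13° off the slide. I'm trusting the depth/mask fit: centre (0.4865,-0.342).

```bash
python3 -m pendant '.017 -.002 -.025 -.025;.017 -.002 -.025 -.025;.017 -.002 -.025 -.025;.017 -.002 -.025 -.025;.017 -.002 -.025 -.025;.017 -.002 -.025 -.025;.017 -.002 -.025 -.025;.015 -.002 -.025 -.025;0 0 -.015 0;0 0 0 0' 0
python3 lk.py w4
```

```text
time: 11.85
position: [0.4871, -0.3352, 0.1171]
eef_rot: [[-0.976, 0.218, 0.024], [0.218, 0.976, -0.012], [-0.026, -0.007, -1.0]]
wrist_force: [0.7, 0.0, -0.3]
finger_gap: 0.0428
11.85 [ 0.4871 -0.3352  0.1171]
[[-0.9756  0.2184  0.0239]
 [ 0.2181  0.9758 -0.012 ]
 [-0.0259 -0.0065 -0.9996]]
drawer_tab [272.4 123.5] 0.82 [ 0.4214 -0.3286  0.044 ]
block_center [272.1 207.9] 0.75 [ 0.4851 -0.3445  0.0245]
block [258.2, 175.0, 294.8, 245.1] 0.77 0.0360679103913264 1978 ((486.3254089355469, -341.86016845703125), (24.9428768157959, 50.08193588256836), 76.29299926757812)
block [177.7, 100.8, 397.2, 314.8] 0.45 0.011849715108360248 14899 ((513.5557861328125, -328.5982666015625), (133.4890594482422, 135.78648376464844), 89.10426330566406)
```

```bash
python3 -m pendant '0 -.003 0 -.01;0 -.003 -.006 -.008;0 0 -.008 0;0 0 -.008 0;0 0 -.008 0;0 0 -.006 0;0 0 -.003 0;0 0 0 0;0 0 0 0;0 0 0 0' 0
```

```text
time: 12.88
position: [0.4896, -0.3472, 0.0853]
eef_rot: [[-0.97, 0.241, 0.036], [0.24, 0.97, -0.025], [-0.041, -0.015, -0.999]]
wrist_force: [0.6, -0.2, -0.5]
finger_gap: 0.0424
```

```bash
python3 -m pendant '-.002 .003 0 0;0 .001 -.006 0;0 0 -.008 0;0 0 -.01 0;0 0 -.01 0;0 0 -.008 0;0 0 -.006 0;0 0 -.004 0;0 0 0 0;0 0 0 0' 0
```

```text
time: 13.72
position: [0.487, -0.342, 0.0269]
eef_rot: [[-0.97, 0.241, 0.035], [0.24, 0.97, -0.024], [-0.04, -0.015, -0.999]]
wrist_force: [0.8, 0.7, 0.5]
finger_gap: 0.0425
```

```bash
python3 -m pendant '0 0 -.004 0;0 0 -.004 0;0 0 0 0;0 0 0 0;0 0 0 0;0 0 0 0;0 0 0 0;0 0 0 0;0 0 0 0;0 0 0 0' 0;  python3 -m pendant '0 0 0 0;0 0 0 0;0 0 0 0;0 0 0 0;0 0 0 0;0 0 0 0;0 0 0 0;0 0 0 0;0 0 0 0;0 0 0 0' 1 60
```

```text
time: 14.55
position: [0.4883, -0.3433, 0.02]
eef_rot: [[-0.97, 0.241, 0.038], [0.24, 0.97, -0.026], [-0.043, -0.016, -0.999]]
wrist_force: [-0.7, 0.3, -0.1]
finger_gap: 0.0426
time: 15.38
position: [0.4887, -0.3433, 0.0205]
eef_rot: [[-0.97, 0.241, 0.039], [0.24, 0.97, -0.026], [-0.044, -0.016, -0.999]]
wrist_force: [0.4, 0.4, 1.1]
finger_gap: 0.0236
```

```bash
python3 -m pendant '0 0 .005 0;0 0 .01 0;0 0 .02 0;0 0 .03 0;0 0 .03 0;0 0 .03 0;0 0 .03 0;0 0 .03 0;0 0 .02 0;0 0 .01 0'; python3 -m pendant '0 .02 0 .02;0 .03 0 .03;0 .03 0 .03;0 .03 0 .03;0 .03 0 .03;0 .03 0 .03;0 .03 0 .03;0 .03 0 .02;0 .03 0 .01;0 .03 0 0'; python3 -m pendant '-.007 .03 0 0;-.007 .03 0 0;-.007 .03 0 0;-.007 .03 0 0;-.007 .03 0 0;-.007 .03 0 0;-.007 .03 0 0;-.007 .02 0 0;0 .01 0 0;0 0 0 0'
```

```text
time: 16.22
position: [0.4802, -0.3362, 0.2435]
eef_rot: [[-0.97, 0.241, 0.025], [0.24, 0.971, -0.015], [-0.028, -0.009, -1.0]]
wrist_force: [0.3, -0.2, -4.0]
finger_gap: 0.0232
time: 17.05
position: [0.4764, -0.0412, 0.2546]
eef_rot: [[-0.999, 0.014, 0.038], [0.013, 1.0, -0.017], [-0.038, -0.017, -0.999]]
wrist_force: [1.6, -0.1, -3.1]
finger_gap: 0.0234
time: 17.88
position: [0.4098, 0.2148, 0.2605]
eef_rot: [[-0.999, 0.006, 0.04], [0.006, 1.0, -0.014], [-0.04, -0.014, -0.999]]
wrist_force: [0.1, 0.6, -2.7]
finger_gap: 0.0235
```

```bash
python3 - <<'E'
from h import *
o=sensors.get_obs();print(o["time"],o["position"],np.array(o["eef_rot"]))
k,T=c2w("wrist"); im,d=eyes.capture("wrist"); cv2.imwrite("pics/w5.png",im); W=cloud(d,k,T).reshape(-1,3); np.save("w5.npy",W)
for q in eyes.mark_of("stop_face","wrist")[:1]: print(q["confidence"],onz(q["position"],.0525,k,T))
for n,a in(("stop",(.53,.6,.069,.076)),("plate",(.4,.6,.006,.014)),("bed",(.44,.545,.036,.043))):
    p=W[(W[:,0]>a[0])&(W[:,0]<a[1])&(abs(W[:,1]-.248)<.06)&(W[:,2]>a[2])&(W[:,2]<a[3])]
    print(n,len(p),np.median(p,0),cv2.minAreaRect(p[:,:2].astype(np.float32)*1000) if len(p)>5 else 0)
p=W[(W[:,0]>.3)&(W[:,0]<.55)&(abs(W[:,1]-.215)<.1)&(W[:,2]>.2)&(W[:,2]<.29)]; print("held",len(p),p.min(0),p.max(0))
E
```

```text
17.8833 [0.4098 0.2148 0.2605] [[-0.9992  0.0065  0.0397]
 [ 0.0059  0.9999 -0.0142]
 [-0.0398 -0.0139 -0.9991]]
stop 0 [nan nan nan] 0
plate 1476 [0.4712 0.2671 0.009 ] ((496.9685363769531, 248.088623046875), (101.51042175292969, 68.8386459350586), 0.40226516127586365)
bed 468 [0.4773 0.2508 0.039 ] ((484.04193115234375, 248.61680603027344), (61.496925354003906, 18.585573196411133), 2.1843090057373047)
held 7669 [0.3819 0.1887 0.2518] [0.433  0.2397 0.29  ]
  return _methods._mean(a, axis=axis, dtype=dtype,
  ret = um.true_divide(
```

View pics/w5.png

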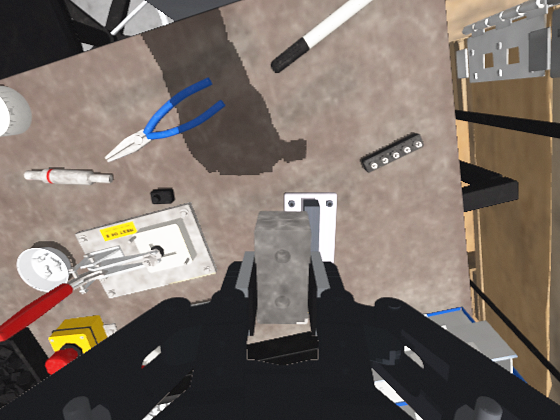

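The block is held lengthways, centred between the fingers at (283,265). The station lies ahead, with its bed at y≈0.2483. Moving over the bed.

```bash
python3 -m pendant '.005 .003 -.01 0;.01 .004 -.02 0;.01 .004 -.025 0;.01 .004 -.025 0;.01 .004 -.025 0;.01 .004 -.02 0;.01 .003 -.02 0;.008 .002 -.01 0;.006 0 -.005 0;0 0 0 0'; python3 -m pendant '0 0 0 0;0 0 0 0;0 0 0 0;0 0 0 0;0 0 0 0;0 0 0 0;0 0 0 0;0 0 0 0;0 0 0 0;0 0 0 0'
```

```text
time: 18.82
position: [0.4968, 0.231, 0.0891]
eef_rot: [[-0.999, 0.027, 0.042], [0.026, 0.999, -0.019], [-0.043, -0.018, -0.999]]
wrist_force: [0.3, -0.4, -3.3]
finger_gap: 0.0236
time: 19.65
position: [0.4979, 0.2299, 0.0932]
eef_rot: [[-0.998, 0.029, 0.047], [0.028, 0.999, -0.017], [-0.047, -0.016, -0.999]]
wrist_force: [-0.1, 0.6, -2.8]
finger_gap: 0.0232
```

```bash
python3 -m pendant '0 .004 -.003 .008;0 .004 -.003 .008;0 .004 -.003 .008;0 .004 -.003 .008;0 .001 -.003 0;0 0 0 0;0 0 0 0;0 0 0 0;0 0 0 0;0 0 0 0'
```

```text
time: 20.48
position: [0.4971, 0.2492, 0.0754]
eef_rot: [[-0.999, -0.007, 0.046], [-0.008, 1.0, -0.016], [-0.046, -0.016, -0.999]]
wrist_force: [0.0, 0.6, -2.8]
finger_gap: 0.024
```

```bash
python3 -m pendant '0 -.001 -.004 0;0 0 -.005 0;0 0 -.005 0;0 0 -.004 0;0 0 -.002 0;0 0 0 0;0 0 0 0;0 0 0 0;0 0 0 0;0 0 0 0';python3 -m pendant '0 0 -.002 0;0 0 -.001 0;0 0 -.001 0;0 0 0 0;0 0 0 0;0 0 0 0;0 0 0 0;0 0 0 0;0 0 0 0;0 0 0 0'
```

```text
time: 21.32
position: [0.4972, 0.2475, 0.0533]
eef_rot: [[-0.999, -0.007, 0.046], [-0.007, 1.0, -0.016], [-0.046, -0.017, -0.999]]
wrist_force: [-0.2, 0.2, -3.0]
finger_gap: 0.0239
time: 22.15
position: [0.4977, 0.2478, 0.0495]
eef_rot: [[-0.999, -0.007, 0.047], [-0.007, 1.0, -0.016], [-0.047, -0.016, -0.999]]
wrist_force: [-0.0, 0.2, -2.8]
finger_gap: 0.0237
```

```bash
python3 -m pendant '0 0 -.001 0;0 0 -.001 0;0 0 0 0;0 0 0 0;0 0 0 0;0 0 0 0;0 0 0 0;0 0 0 0;0 0 0 0;0 0 0 0'
```

```text
time: 22.98
position: [0.4982, 0.2479, 0.0486]
eef_rot: [[-0.999, -0.007, 0.048], [-0.007, 1.0, -0.015], [-0.048, -0.016, -0.999]]
wrist_force: [-0.3, -0.1, -0.7]
finger_gap: 0.0233
```

```bash
python3 -m pendant '0 0 -.001 0;0 0 0 0;0 0 0 0;0 0 0 0;0 0 0 0;0 0 0 0;0 0 0 0;0 0 0 0;0 0 0 0;0 0 0 0'
```

```text
time: 23.82
position: [0.4983, 0.248, 0.0486]
eef_rot: [[-0.999, -0.007, 0.049], [-0.008, 1.0, -0.015], [-0.049, -0.016, -0.999]]
wrist_force: [-1.5, 0.4, -0.8]
finger_gap: 0.0234
```

```bash
python3 -m pendant '.002 0 .0003 0;.003 0 0 0;.003 0 0 0;.003 0 0 0;.003 0 0 0;.003 0 0 0;.002 0 0 0;.001 0 0 0;.001 0 0 0;.001 0 0 0'
```

```text
time: 24.65
position: [0.518, 0.2481, 0.0485]
eef_rot: [[-0.999, -0.008, 0.04], [-0.009, 1.0, -0.015], [-0.04, -0.015, -0.999]]
wrist_force: [-5.2, 0.9, 3.5]
finger_gap: 0.0234
```

```bash
python3 -m pendant '.002 0 .0005 0;.002 0 0 0;.002 0 0 0;.002 0 0 0;.0015 0 0 0;.0015 0 0 0;.0015 0 0 0;.001 0 0 0;.001 0 0 0;.001 0 0 0'
```

```text
time: 25.48
position: [0.5226, 0.248, 0.0489]
eef_rot: [[-1.0, -0.012, 0.018], [-0.012, 1.0, -0.015], [-0.018, -0.015, -1.0]]
wrist_force: [-6.3, 0.3, 4.5]
finger_gap: 0.0238
```

```bash
python3 -m pendant '.002 0 0 0;.002 0 0 0;.002 0 0 0;.002 0 0 0;.002 0 0 0;.002 0 0 0;.002 0 0 0;.002 0 0 0;.002 0 0 0;.002 0 0 0'
```

```text
time: 26.32
position: [0.5249, 0.2479, 0.0495]
eef_rot: [[-1.0, -0.017, -0.016], [-0.017, 1.0, -0.015], [0.016, -0.014, -1.0]]
wrist_force: [-7.6, -0.3, 5.8]
finger_gap: 0.0233
```

```bash
cat > chk.py <<'E'
import sys
from h import *
o=sensors.get_obs();print(o["time"],o["position"],np.array(o["wrist_force"]))
k,T=c2w("wrist"); im,d=eyes.capture("wrist"); cv2.imwrite(f"pics/{sys.argv[1]}.png",im); W=cloud(d,k,T); np.save(sys.argv[1]+".npy",W)
for q in eyes.cut_out("setting_block","wrist")[:1]:
    p=W[q["mask"]];p=p[~np.isnan(p[:,0])];p=p[abs(p[:,2]-np.median(p[:,2]))<.006]
    A=np.c_[p[:,:2]-p[:,:2].mean(0),np.ones(len(p))]; s=np.linalg.lstsq(A,p[:,2],rcond=None)[0]
    print("block",q["rect"],q["confidence"],len(p),"slope",s,"x",p[:,0].min(),p[:,0].max(),cv2.minAreaRect(p[:,:2].astype(np.float32)*1000))
ims,ds=eyes.capture("top"); 
for q in eyes.mark_of("block_center","top")[:1]: print("top",q)
E
python3 chk.py w6
```

```text
26.3167 [0.5249 0.2479 0.0495] [-7.5576 -0.2634  5.7688]
block [254.4, 209.5, 313.3, 324.5] 0.87 5162 slope [-0.0334 -0.0015  0.0653] x 0.49749113054342925 0.5486588857453025 ((523.107666015625, 247.17300415039062), (50.936622619628906, 24.704561233520508), 0.8079839944839478)
top {'position': [169.6, 201.8], 'confidence': 0.16}
```

View pics/w6.png

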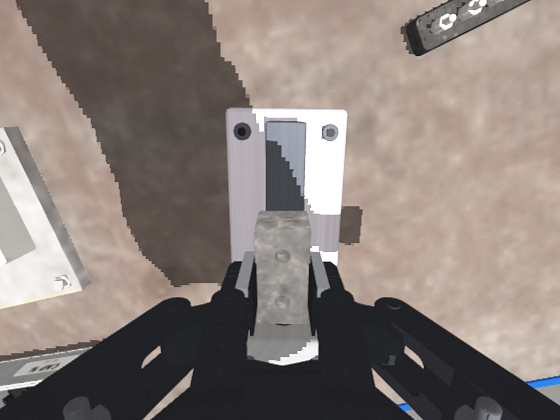

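The picture shows the block on the bed near the stop at (283,265), but depth shows it nose-down by 1.9°. The tool pitches a little in each row under load. I'll back off, let the block settle flat, regrip, and push in fewer, firmer rows.

```bash
python3 -m pendant '-.004 0 0 0;-.005 0 0 0;-.005 0 0 0;-.003 0 0 0;0 0 0 0;0 0 0 0;0 0 0 0;0 0 0 0;0 0 0 0;0 0 0 0'; python3 -m pendant '0 0 0 0;0 0 0 0;0 0 0 0;0 0 0 0;0 0 0 0;0 0 0 0;0 0 0 0;0 0 0 0;0 0 0 0;0 0 0 0' .25
```

```text
time: 27.35
position: [0.5104, 0.2478, 0.0495]
eef_rot: [[-1.0, -0.016, -0.009], [-0.016, 1.0, -0.015], [0.009, -0.015, -1.0]]
wrist_force: [-1.2, 0.5, -1.5]
finger_gap: 0.0238
time: 28.18
position: [0.513, 0.2483, 0.0512]
eef_rot: [[-1.0, -0.016, -0.004], [-0.016, 1.0, -0.014], [0.005, -0.014, -1.0]]
wrist_force: [-0.3, -0.1, -1.1]
finger_gap: 0.0319
```

```bash
python3 chk.py w7
```

```text
28.1833 [0.513  0.2483 0.0512] [-0.2849 -0.1491 -1.052 ]
block [254.0, 203.1, 310.5, 316.0] 0.95 5190 slope [ 0.01   -0.0011  0.064 ] x 0.48242692210597865 0.5334129755975334 ((507.9533996582031, 246.80975341796875), (51.01763916015625, 25.080894470214844), 0.7958268523216248)
top {'position': [165.4, 214.7], 'confidence': 0.56}
```

```bash
python3 -m pendant '-.003 0 -.003 -.006;-.002 0 -.001 0;0 0 0 0;0 0 0 0;0 0 0 0;0 0 0 0;0 0 0 0;0 0 0 0;0 0 0 0;0 0 0 0' .25; python3 -m pendant '0 0 0 0;0 0 0 0;0 0 0 0;0 0 0 0;0 0 0 0;0 0 0 0;0 0 0 0;0 0 0 0;0 0 0 0;0 0 0 0' 1 50
```

```text
time: 29.22
position: [0.5073, 0.2483, 0.0466]
eef_rot: [[-1.0, -0.009, -0.005], [-0.009, 1.0, -0.014], [0.005, -0.014, -1.0]]
wrist_force: [-0.0, 1.3, 0.2]
finger_gap: 0.0321
time: 30.05
position: [0.5075, 0.2483, 0.0469]
eef_rot: [[-1.0, -0.009, -0.004], [-0.009, 1.0, -0.014], [0.005, -0.014, -1.0]]
wrist_force: [-0.1, -0.1, -0.1]
finger_gap: 0.0239
```

```bash
python3 -m pendant '.003 0 0 0;.004 0 0 0;.004 0 0 0;.004 0 0 0;.004 0 0 0;.004 0 0 0;.004 0 0 0;.004 0 0 0;.004 0 0 0;.004 0 0 0'; python3 chk.py w8
```

```text
time: 30.88
position: [0.5241, 0.2482, 0.0476]
eef_rot: [[-0.999, -0.015, -0.051], [-0.015, 1.0, -0.013], [0.051, -0.012, -0.999]]
wrist_force: [-12.0, 0.1, 12.7]
finger_gap: 0.0242
30.8833 [0.5241 0.2482 0.0476] [-12.042    0.0853  12.6996]
block [254.9, 216.5, 311.2, 333.0] 0.94 5305 slope [-0.0206 -0.0056  0.0648] x 0.4996594380680156 0.5506113817362355 ((525.1512451171875, 247.36741638183594), (50.900333404541016, 24.88384246826172), 0.6654238700866699)
top {'position': [165.8, 208.7], 'confidence': 0.46}
```

```bash
python3 -m pendant '.004 0 .001 0;.004 0 .001 0;.004 0 .001 0;.004 0 .001 0;.004 0 .001 0;.004 0 .001 0;.004 0 .001 0;.004 0 .001 0;.005 0 .001 0;.006 0 .001 0'; python3 chk.py w9
```

```text
time: 31.92
position: [0.5243, 0.248, 0.0497]
eef_rot: [[-0.99, -0.023, -0.137], [-0.021, 1.0, -0.014], [0.138, -0.01, -0.99]]
wrist_force: [-17.7, 0.6, 10.8]
finger_gap: 0.0233
31.9167 [0.5243 0.248  0.0497] [-17.7486   0.6431  10.8163]
block [253.3, 217.0, 313.1, 331.6] 0.74 5408 slope [-0.0905 -0.0095  0.0669] x 0.5007159966551222 0.5519876238575289 ((526.4354248046875, 246.69406127929688), (51.17961502075195, 25.83127212524414), 0.6840699911117554)
top {'position': [244.6, 239.8], 'confidence': 0.56}
```

```bash
python3 -m pendant '-.004 0 -.001 0;-.005 0 -.001 0;-.005 0 0 0;-.002 0 0 0;0 0 0 0;0 0 0 0;0 0 0 0;0 0 0 0;0 0 0 0;0 0 0 0'; python3 -m pendant '0 0 0 0;0 0 0 0;0 0 0 0;0 0 0 0;0 0 0 0;0 0 0 0;0 0 0 0;0 0 0 0;0 0 0 0;0 0 0 0' .25; python3 chk.py w10
```

```text
time: 32.95
position: [0.513, 0.248, 0.0496]
eef_rot: [[-0.991, -0.022, -0.13], [-0.02, 1.0, -0.014], [0.13, -0.011, -0.991]]
wrist_force: [-2.2, 1.1, 2.6]
finger_gap: 0.0237
time: 33.78
position: [0.5151, 0.248, 0.0487]
eef_rot: [[-0.992, -0.022, -0.127], [-0.02, 1.0, -0.014], [0.127, -0.012, -0.992]]
wrist_force: [-0.5, 0.3, -0.7]
finger_gap: 0.0319
33.7833 [0.5151 0.248  0.0487] [-0.5166  0.3301 -0.7229]
block [255.3, 210.2, 310.3, 323.0] 0.84 5444 slope [ 0.0043 -0.0008  0.064 ] x 0.48751002356952117 0.5380154013948575 ((512.8936767578125, 247.02696228027344), (50.39437484741211, 25.050281524658203), 1.2580598592758179)
top {'position': [169.7, 215.6], 'confidence': 0.62}
```

```bash
python3 -m pendant '-.004 0 -.001 -.006;-.004 0 -.001 -.006;0 0 0 0;0 0 0 0;0 0 0 0;0 0 0 0;0 0 0 0;0 0 0 0;0 0 0 0;0 0 0 0' .25; python3 -m pendant '0 0 0 0;0 0 0 0;0 0 0 0;0 0 0 0;0 0 0 0;0 0 0 0;0 0 0 0;0 0 0 0;0 0 0 0;0 0 0 0' 1 30
```

```text
time: 34.82
position: [0.5061, 0.248, 0.0466]
eef_rot: [[-0.992, -0.008, -0.127], [-0.007, 1.0, -0.013], [0.127, -0.012, -0.992]]
wrist_force: [-0.1, 0.2, 0.8]
finger_gap: 0.0321
time: 35.65
position: [0.5063, 0.248, 0.0468]
eef_rot: [[-0.992, -0.008, -0.127], [-0.007, 1.0, -0.013], [0.127, -0.012, -0.992]]
wrist_force: [-0.3, 0.1, 0.7]
finger_gap: 0.0241
```

```bash
python3 -m pendant '0 0 0 0;0 0 0 0;0 0 0 0;0 0 0 0;.003 0 0 0;.005 0 0 0;.006 0 0 0;.006 0 0 0;.006 0 0 0;.006 0 0 0'; python3 chk.py w11
```

```text
time: 36.48
position: [0.5197, 0.2481, 0.0474]
eef_rot: [[-0.986, -0.012, -0.164], [-0.01, 1.0, -0.012], [0.164, -0.01, -0.986]]
wrist_force: [-17.1, -0.3, 11.3]
finger_gap: 0.0241
36.4833 [0.5197 0.2481 0.0474] [-17.146   -0.3182  11.3125]
top {'position': [168.2, 208.7], 'confidence': 0.63}
```

```bash
python3 - <<'E'
from h import *
W=np.load("w11.npy").reshape(-1,3)
p=W[(W[:,0]>.49)&(W[:,0]<.5495)&(abs(W[:,1]-.2475)<.011)&(W[:,2]>.058)&(W[:,2]<.0715)]
A=np.c_[p[:,:2]-p[:,:2].mean(0),np.ones(len(p))]; print(len(p),np.linalg.lstsq(A,p[:,2],rcond=None)[0],p.min(0),p.max(0))
im=cv2.imread("pics/w11.png"); cv2.imwrite("pics/w11c.png",im[120:400,150:420])
o=sensors.get_obs();print(o["time"],o["position"],o["wrist_force"],o["joint_velocities"])
E
```

```text
4789 [-0.0137 -0.0046  0.0646] [0.5013 0.2365 0.058 ] [0.5495 0.2585 0.0673]
36.6833 [0.5198 0.2482 0.0473] [-12.4762   0.9041   9.7368] [ 0.1242 -0.1176 -0.3077 -0.4061 -0.1284  0.051 ]
```

View pics/w11c.png

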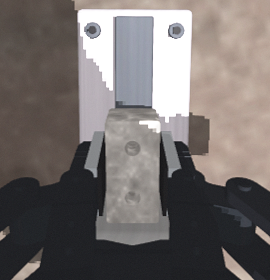

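Seated: the TCP advanced the full 13.4 mm and stopped, and the block is nearly flat (about 0.015 rad). The push is a thin 12.5 N, so I'll grip harder and finish with a firmer lead.

```bash
python3 -m pendant '.002 0 0 0;0 0 0 0;0 0 0 0;0 0 0 0;0 0 0 0;0 0 0 0;0 0 0 0;.005 0 0 0;.007 0 0 0;.010 0 0 0' - 60; python3 chk.py w12; python3 - <<'E'
from h import *
W=np.load("w12.npy").reshape(-1,3)
p=W[(W[:,0]>.49)&(W[:,0]<.5495)&(abs(W[:,1]-.2475)<.011)&(W[:,2]>.058)&(W[:,2]<.0715)]
A=np.c_[p[:,:2]-p[:,:2].mean(0),np.ones(len(p))]; print(len(p),np.linalg.lstsq(A,p[:,2],rcond=None)[0],p.min(0),p.max(0))
for i in range(3):
    o=sensors.get_obs();print(o["time"],np.array(o["position"]),np.array(o["wrist_force"]),o["finger_gap"]); eyes.capture("wrist");eyes.capture("wrist")
E
```

```text
time: 37.52
position: [0.5198, 0.2481, 0.0479]
eef_rot: [[-0.978, -0.015, -0.21], [-0.012, 1.0, -0.012], [0.21, -0.009, -0.978]]
wrist_force: [-29.6, 0.1, 17.3]
finger_gap: 0.0237
37.5167 [0.5198 0.2481 0.0479] [-29.6194   0.0809  17.2532]
block [257.1, 226.7, 312.8, 344.9] 0.66 5490 slope [-0.0331 -0.0097  0.065 ] x 0.5014803332950512 0.5524286207060415 ((526.9063720703125, 247.35348510742188), (50.74037170410156, 24.844982147216797), 1.0243557691574097)
top {'position': [310.0, 199.4], 'confidence': 0.66}
4831 [-0.0285 -0.0093  0.065 ] [0.5014 0.2365 0.058 ] [0.5495 0.2585 0.0679]
37.7167 [0.5199 0.2481 0.0477] [-24.0943  -0.2199  17.0454] 0.023549514944065247
37.8167 [0.52   0.2482 0.0477] [-23.9977   0.3253  15.7096] 0.023558187871213887
37.9167 [0.52   0.2482 0.0477] [-24.5584   0.7051  15.0867] 0.023435793671525436
```

The push is steady at 24 N. Doubling it did not move the TCP, so the block is against the hard stop.

```bash
python3 -c "
from cell import finish_job
print(finish_job())"
```

```text
the job is handed in; nothing more can be done
None
```

I pulled the drawer out to its stop, lifted the setting block out and laid it lengthways on the bed. I then pushed it against the stop and handed the job in with the robot still gripping and pressing it.

**Earlier pushes:** The first two pushes tipped the block nose-down, by about 2° and then 5°, because the tool pitched under load. Both times I backed off, let the block settle flat and gripped it again before pushing.

**Last checks:**
- **Push:** The wrist force along the push was steady at about 24 N for the last 0.2 s. The tool stayed at x = 0.520 when the push went from about 12 to 24 N, so the block is against the hard stop. I estimate about 12 N or more on the stop itself, but that could not be measured directly.
- **Position:** The block's front end is at about 0.552 m, against a measured stop face of 0.551 m. Sideways it is within about 1 mm of the bed's centre line, and its top is at 65 mm as expected.
- **Angle:** A nose-down pitch of about 0.03 rad remains (limit 0.1), so the end is not perfectly flat on the face.
- **Time and bystanders:** The run took about 38 s of the 64 s allowed. I did not touch or come near the magnet dish, plug gauge or black part.

**Checks that failed or disagreed:** The top camera's block detection was unreliable at the end, as was one wrist-camera cut-out. I used the wrist camera's depth readings instead.

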